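# Turn the sauce turntable until the squeeze bottle is at the front

### The arm

A 7-joint arm with a two-finger parallel gripper is mounted at the origin on a cart in front of the work surface, level with it; the furniture and walls round the work are solid. World frame = base frame: x ahead of the robot, y to its left, z up, the work surface at z = 0. Lengths are in mm, angles in rad, forces in N, time in s.
With the tool pointing down it reaches from about 400 to 875 mm from the base axis. Payload 4.4 kg.
Tool frame: the origin (TCP) lies midway between the tips of the shut fingers; the grasp point (between the pads) lies behind it (ctrl.grip_point_offset is the x of the grasp point in the tool frame, in mm); x points along the fingers, z is the direction in which the jaws open and shut, and the axes are right-handed (so a half turn about x gives the same grasp; the last joint's range is limited). The gripper opens to 85 mm and grips with 20 to 120 N. Pads are 22 mm wide; open, the fingers measure 114 mm over their backs; the gripper's body (76 mm by 85 mm) begins 54 mm behind the grasp point. The pads swing forward as they close: fully open they stand 13 mm farther back than shut.
Start: joints at [1.126, 0.628, 0.038, 1.517, -0.027, 0.996, -0.02], TCP at [240.402, -603.924, 231.313] pointing down, gripper open.
Joint ranges: [-3.06, 3.06], [-0.37, 2.12], [-1.25, 1.32], [0.18, 2.47], [-1.1, 4.24], [0.23, 1.98], [-2.94, 2.94]. Speed limits (rad/s): [2.57, 2.57, 3.14, 3.14, 3.14, 3.14, 3.14].

### API

Orientations are given as [roll, pitch, yaw] about the fixed x, y, z axes, in that order (R = Rz(yaw) Ry(pitch) Rx(roll)).
In Python, from cell import status, eyes, ctrl gives the robot as it stands. The module is installed in compiled form; this text tells all that it offers.
- The arm moves only by the tool apply_moves, never from a script. Its argument "targets" is a list of rows, each a list of 3 entries, a list of its own where there are three numbers: the shift along the tool's x, y, z in mm, then the turn about the tool's x in degrees, then the finger opening in mm, from 0 to 85.4. In form: [[[dx, dy, dz], roll, claw], ...]. A call has 1 to 10 rows; each row shifts and turns the pose as measured when the row begins, along the tool's axes as they then stand; what a row does not reach is not made up. A row lasts 1/8 s, in which the tool goes at most 62.5 mm and 10.7 degrees, less where a joint would pass 70% of its speed; a pose out of reach is approached as far as the arm can. A call is refused whole if a number of a shift passes 62.5 or a number of a turn 10.7, either way. A call with a gripper value outside its range is refused whole. The fingers move at their own pace and stop on an object; the grip force is fixed at half the most. Time passes only in rows, so rows that do not move let the fingers close. It gives the time, the measured TCP pose, the force and the opening at its end, in the units of the state.
- status.read_state(): the state, without advancing time (a new reading comes with each control period).
- eyes.get_image(name): name is "scene" or "top" or "wrist"; returns (picture, depth): 384x512x3 uint8, blue, green, red; 384x512 float32, mm along the optical axis (not along the pixel's ray), 0 where there is no reading.
- eyes.camera_params(name): a dict with "fx", "fy", "cx", "cy" (pixels), "R" (3x3) and "t" (3): a world point X has camera coordinates R X + t. Camera axes: x right, y down, z forward; pixel columns grow to the right and rows downward; lengths in mm; the calibration is good to about 2 mm. The wrist camera is an equidistant fisheye: a pixel r from the principal point sees the ray r / f radians off the axis. A picture is of the moment at which its call begins: read the wrist's pose just before it. camera_params takes no time and is no camera call; for the wrist camera it gives the pose at the moment of the call.
- ctrl.finish_job(): hands the job in, once; it reports no verdict.
The state is a dict: "clock": time; "qpos": joint angles; "qd": joint speeds; "tau": joint torques, N m; "eef_pos": TCP position; "tool_rot": TCP orientation; "force": force on the tool from outside, world axes, zero at the start; "torque": the same for the moment, N m; "width": finger opening in mm.
Only numpy, scipy, OpenCV 4.12 (cv2) and the standard library are available. Lean on these libraries where they do the work, as an engineer would, in place of code of your own. Each camera call takes 0.05 s, during which the arm holds its last target.

### The job

Turn the sauce turntable by pushing its rim with the fingertips until the tall squeeze bottle on it stands at the front, in line with the fixed metal tongue. Push it round steadily, do not fling it; do not grip or lift anything and do not touch what stands on it, so that the bottle, the bowl and the cups all stay standing on the tray. Leave the other things on the table alone and take the hand clear at the end.

Things in the scene. Friction and masses are not known exactly. Their poses are not given: they have to be found in the camera images.
- turntable_base: Fixed steel foot of the turntable, a low disc 200 mm across, screwed down; origin on the table surface on the turning axis, z up; its own -x points along the front tongue, roughly to the robot. A grey plastic tray turns on it (see point tray_top and point finger_gap).
- tray_top (a point): Centre of the grey tray's top face, 30 mm above the table. The tray is a disc of 140 mm radius with a 5 mm thick lip that rises to 41 mm above the table. It turns without limit either way, cannot tip, needs about 1.5 N at its rim and stops within a few degrees when no longer pushed.
- finger_gap (a point): Centre of one of six equal gaps in the rim, 165 mm from the axis, 26 mm above the table; turns with the tray. Between the gaps six lobes, each 34 degrees wide, stand out to 186 mm from the axis, 12 to 40 mm above the table. A gap is 26 degrees (about 75 mm) wide, open below to the table: fingertips fit in and push a lobe's flat radial side face along the circle.
- front_tongue (a point): Tip of the flat steel tongue of the foot, 30 mm wide and 6 mm high, that sticks out from under the tray, 202 mm from the axis, with a small black dot: it marks the front of the turntable and does not turn. The lobes pass above it.
- turntable (a joint): Turning angle of the tray on its foot, rad, growing anticlockwise seen from above. The gap centres lie at angles pi + k pi/3 + joint value (k = 0..5), measured anticlockwise from the +x axis of turntable_base: at 0 one gap is over the tongue.
- sauce_bottle: Tall round squeeze bottle with pointed nozzle, 62 mm diameter, 206 mm high, standing loose on the tray about 69 mm from the axis; origin at the centre of its underside, z up along the bottle. It rides with the tray.
- rice_bowl: Small beige bowl, 93 mm across, 64 mm high, loose on the tray; origin at the centre of its underside, z up.
- cup_one: Small white dip cup, 76 mm across, 47 mm high, loose on the tray; origin at the centre of its underside, z up.
- cup_two: Another such white dip cup, 76 mm across, 47 mm high, loose on the tray; origin at the centre of its underside, z up.
- foil_tray: Bystander: white lidded takeaway tray, 157x197x52 mm, on the table left of the turntable; origin at the centre of its underside.
- measuring_scoop: Bystander: dark measuring scoop, 61x147x30 mm, on the table left of the turntable; origin under its middle.
- tea_tin: Bystander: upright tin, 71x88x111 mm, on the table right of the turntable; origin at the centre of its underside.
- order_pad: Bystander: flat spiral-bound pad, 140x99x14 mm, on the table right of the turntable; origin at the centre of its underside.
There are look-alikes about, which are no part of the job. What is shaped like the cup_two but yellow is not meant.

How it is judged:
By the outcome, as a careful person would: the job done as asked, in the order asked, and still so for the second after the job is handed in, with the robot touching nothing.
It also fails if it takes over 64 s, if anything falls off the work surface, if the arm or the gripper's body presses on something with over 40 N, if the wrist force passes 120 N, or if a joint passes its speed limit or range.

## Working session

There is one attempt and no reset: what is moved stays moved. The work goes in short steps, Python scripts to look and compute and a tool call to move; the robot and the scene stay as the last step left them, time stands still between calls to the robot, and variables do not carry over. Pictures are saved under pics/ and viewed, and the job is handed in when it is done.

Besides the shell and the picture viewer there is one more tool, called in YAML: its name, and indented under it one key for each argument. apply_moves: Moves the arm, as the interface text tells. Its arguments: {"type":"object","properties":{"targets":{"type":"array"}},"required":["targets"]}

```bash
mkdir -p pics; python3 - <<'E'
from cell import status, eyes, ctrl
import cv2, numpy as np
s=status.read_state()
print({k:np.round(v,3).tolist() for k,v in s.items()}, ctrl.grip_point_offset)
for n in ("scene","top"):
    im,d=eyes.get_image(n); cv2.imwrite(f"pics/{n}0.png",im); np.save(f"{n}0.npy",d)
    p=eyes.camera_params(n); print(n,{k:np.round(v,3).tolist() for k,v in p.items()})
E
```

```text
{'clock': 0.0, 'qpos': [1.126, 0.629, 0.038, 1.518, -0.027, 0.996, -0.02], 'qd': [0.001, 0.001, 0.001, 0.0, -0.001, -0.0, -0.001], 'tau': [-0.002, -56.34, 1.225, -19.344, 0.011, 0.01, -0.0], 'eef_pos': [240.14, -603.33, 230.384], 'tool_rot': [-3.127, 1.569, 1.964], 'force': [-0.494, -0.332, 0.77], 'torque': [0.054, 0.079, -0.006], 'width': 85.306} -18.700000000000003
scene {'fx': 485.818, 'fy': 485.818, 'cx': 262.275, 'cy': 196.753, 'R': [[-0.742, -0.67, 0.013], [-0.531, 0.576, -0.622], [0.409, -0.469, -0.783]], 't': [407.124, 248.348, 1548.242]}
top {'fx': 449.972, 'fy': 449.972, 'cx': 258.228, 'cy': 183.513, 'R': [[0.027, -1.0, 0.011], [-0.997, -0.028, -0.07], [0.071, -0.009, -0.997]], 't': [39.878, 493.357, 1679.561]}
```

View pics/scene0.png

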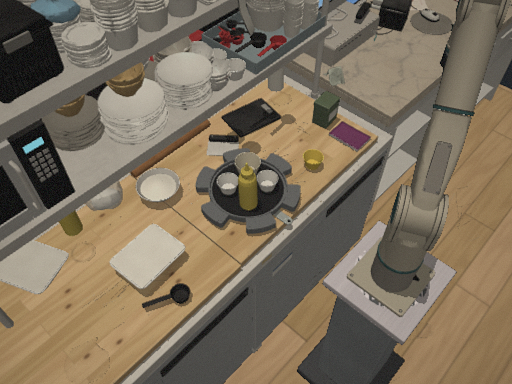

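View pics/top0.png

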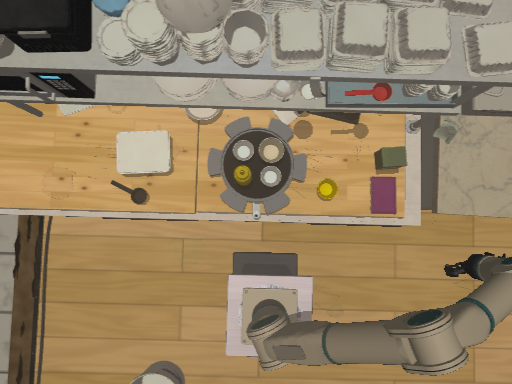

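```bash
cat > h.py <<'E'
from cell import status, eyes, ctrl
import cv2, numpy as np
def ray(n,u,v,z):
    p=eyes.camera_params(n);R=np.array(p['R']);t=np.array(p['t'])
    d=R.T@np.array([(u-p['cx'])/p['fx'],(v-p['cy'])/p['fy'],1]);c=-R.T@t
    return c+d*(z-c[2])/d[2]
def proj(n,X):
    p=eyes.camera_params(n);q=np.array(p['R'])@np.asarray(X,float)+np.array(p['t'])
    return q[0]/q[2]*p['fx']+p['cx'],q[1]/q[2]*p['fy']+p['cy']
E
python3 - <<'E'
import cv2
im=cv2.imread('pics/top0.png');c=im[105:225,190:350];cv2.imwrite('pics/topc.png',cv2.resize(c,None,fx=5,fy=5,interpolation=cv2.INTER_CUBIC))
im=cv2.imread('pics/scene0.png');c=im[135:245,180:340];cv2.imwrite('pics/scenec.png',cv2.resize(c,None,fx=5,fy=5,interpolation=cv2.INTER_CUBIC))
from h import *
for u,v,z in [(258,163,40),(256,212,6),(242,174,130)]: print(ray('top',u,v,z))
E
```

```text
[567.15139712  56.48626961  40.        ]
[384.76908449  58.76783408   6.        ]
[516.09338528 112.42203687 130.        ]
```

View pics/topc.png

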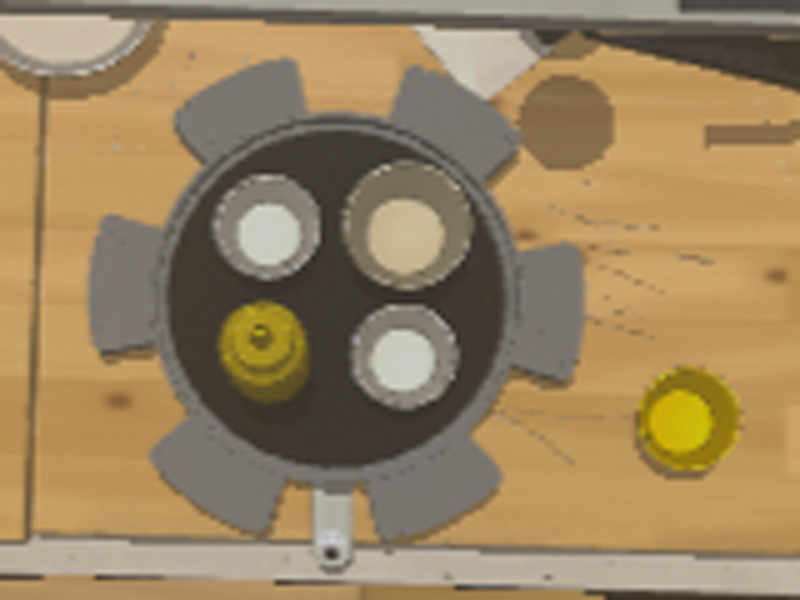

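View pics/scenec.png

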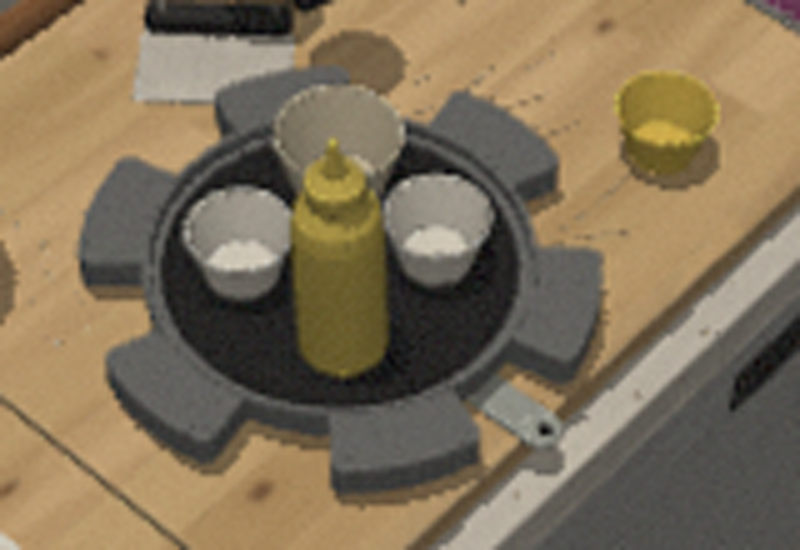

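```bash
cat >> h.py <<'E'
from scipy.optimize import least_squares
def measure(n='top',im=None,c0=(567,57)):
    """lobe outer-edge circle fit and side-face directions from grey mask at z=40"""
    hsv=cv2.cvtColor(im,cv2.COLOR_BGR2HSV)
    return hsv
E
python3 - <<'E'
from h import *
im=cv2.imread('pics/top0.png')
for pt in [(225,195),(258,140),(212,160),(256,200)]: print(pt,im[pt[1],pt[0]],cv2.cvtColor(im,cv2.COLOR_BGR2HSV)[pt[1],pt[0]])
# warp top image to plane z=40, 1 px=1mm, rows = x decreasing, cols = y decreasing
def rect(z,x0=567,y0=57,r=230):
    pts=[(x0+r,y0+r),(x0+r,y0-r),(x0-r,y0-r),(x0-r,y0+r)]
    src=np.float32([proj('top',(x,y,z)) for x,y in pts]);dst=np.float32([(0,0),(2*r,0),(2*r,2*r),(0,2*r)])
    return cv2.warpPerspective(im,cv2.getPerspectiveTransform(src,dst),(2*r,2*r),flags=cv2.INTER_CUBIC)
w=rect(40);cv2.imwrite('pics/rect40.png',w)
hsv=cv2.cvtColor(w,cv2.COLOR_BGR2HSV).astype(int)
m=((hsv[...,1]<50)&(hsv[...,2]>60)&(hsv[...,2]<150)).astype(np.uint8)*255
cv2.imwrite('pics/mask40.png',m)
# tray lobes
th=np.radians(np.arange(0,360,0.5))
xc,yc=567.,57.
yy,xx=np.mgrid[0:460,0:460]; X=567+230-yy; Y=57+230-xx
for it in range(8):
    # outer lobe edges: per angle outermost grey radius between 175 and 197
    P=[]
    for a in th:
        rr=np.arange(165,200,0.5); px=xc+rr*np.cos(a);py=yc+rr*np.sin(a)
        v=m[np.clip((797-px).astype(int),0,459),np.clip((287-py).astype(int),0,459)]
        if v[:15].min()>0 and (v==0).any():
            k=np.argmax(v==0);P.append((px[k],py[k]))
    P=np.array(P)
    f=least_squares(lambda q:np.hypot(P[:,0]-q[0],P[:,1]-q[1])-q[2],[xc,yc,186],loss='soft_l1')
    xc,yc,R=f.x
print('centre',xc,yc,R,len(P))
vals=[]
for a in np.arange(0,360,0.5):
    px=xc+163*np.cos(np.radians(a)) ;py=yc+163*np.sin(np.radians(a))
    vals.append(m[int(797-px),int(287-py)]>0)
vals=np.array(vals);e=np.where(vals!=np.roll(vals,1))[0]
print([(x/2,bool(vals[x])) for x in e])
z=np.sum(vals*np.exp(6j*np.radians(np.arange(0,360,.5))))
print('lobe centre phase',np.degrees(np.angle(z))/6)
d=ray('top',256.2,215.4,6);print('dot',d,np.hypot(d[0]-xc,d[1]-yc),np.degrees(np.arctan2(d[1]-yc,d[0]-xc)))
for n,u,v in [('top',242.2,172.4),('scene',246.8,163.6)]:
    b=ray(n,u,v,236);print('tip',n,b,np.hypot(b[0]-xc,b[1]-yc),np.degrees(np.arctan2(b[1]-yc,b[0]-xc)))
E
```

```text
(225, 195) [111 118 124] [ 16  27 124]
(258, 140) [52 58 65] [14 51 65]
(212, 160) [111 119 125] [ 17  29 125]
(256, 200) [111 117 122] [ 16  23 122]
centre 563.1347816548525 60.16764178936309 184.0969208483402 398
[(np.float64(12.0), True), (np.float64(46.0), False), (np.float64(71.5), True), (np.float64(105.5), False), (np.float64(131.5), True), (np.float64(165.0), False), (np.float64(191.5), True), (np.float64(225.0), False), (np.float64(251.0), True), (np.float64(285.0), False), (np.float64(311.0), True), (np.float64(344.5), False)]
lobe centre phase 28.041069097530197
dot [371.9794655   57.66249179   6.        ] 191.17173083847354 -179.24916393544882
tip top [511.74089464 108.96095492 236.        ] 70.86691067428359 136.48690108893516
tip scene [512.85025891 116.35062753 236.        ] 75.3993442588504 131.82896774621412
```

View pics/mask40.png

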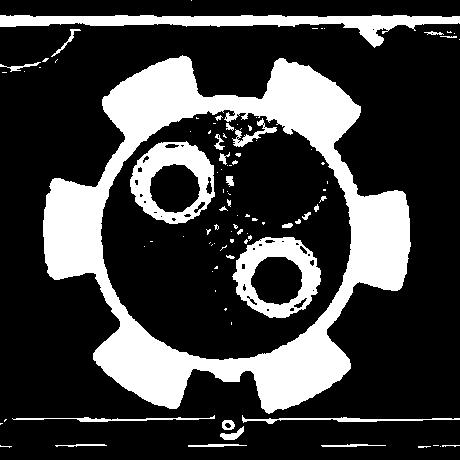

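```bash
cat >> h.py <<'E'
from scipy.spatial.transform import Rotation as Ro
C=np.array([563.,60.])
def pose():
    s=status.read_state();return s,np.array(s['eef_pos']),Ro.from_euler('xyz',s['tool_rot']).as_matrix()
def goto(theta,r,z,flip=0):
    """tool-frame shift & roll to reach pose at tray angle theta(deg), radial tool z"""
    s,p,R=pose();a=np.radians(theta)
    t=np.array([C[0]+r*np.cos(a),C[1]+r*np.sin(a),z])
    zc=np.degrees(np.arctan2(R[1,2],R[0,2]))
    want=theta+180*flip
    dyaw=(want-zc+180)%360-180
    print('p',p.round(1),'zdir',round(zc,1),'target',t.round(1),'shift tool',(R.T@(t-p)).round(1),'roll',round(-dyaw,1),'F',np.round(s['force'],1),'t',s['clock'])
E
python3 - <<'E'
from h import *
s,p,R=pose();print(R.round(3))
goto(238,170,150);goto(238,170,150,1)
for n,(u,v),z in [('yellow',(327,189),0),('tin',(390,157),111),('edge',(300,215),0)]: print(n,ray('top',u,v,z))
# scene view: tray centre check
im=cv2.imread('pics/scene0.png');q=cv2.imread('pics/top0.png')
for n,I in (('scene',im),('top',q)):
    h=cv2.cvtColor(I,cv2.COLOR_BGR2HSV); m=cv2.inRange(h,(18,90,60),(35,255,255))
    k,l,st,ce=cv2.connectedComponentsWithStats(m)
    for i in range(1,k):
        if st[i,4]>60: print(n,st[i],ce[i])
    print(n,'centre proj z30',proj(n,(*C,30)))
E
```

```text
[[-0.001  0.929  0.37 ]
 [ 0.002  0.37  -0.929]
 [-1.    -0.    -0.002]]
p [ 240.2 -603.4  230.5] zdir -68.3 target [472.9 -84.2 150. ] shift tool [  81.1  408.2 -396.3] roll 53.7 F [ 0.3 -0.  -0.4] t 0.1
p [ 240.2 -603.4  230.5] zdir -68.3 target [472.9 -84.2 150. ] shift tool [  81.1  408.2 -396.3] roll -126.3 F [ 0.3 -0.  -0.4] t 0.1
yellow [ 479.6071383  -209.42353848    0.        ]
tin [ 593.88172981 -415.85840727  111.        ]
edge [ 377.97585616 -108.45264355    0.        ]
scene [106  63  39  33 566] [127.60777385  79.85512367]
scene [243  80  25  20 152] [256.20394737  90.41447368]
scene [265  86  43  41 590] [284.99661017 101.85423729]
scene [ 56  97  28  20 203] [ 70.90640394 107.18719212]
scene [272 112  48  42 348] [302.4454023 131.1408046]
scene [ 287  114   64  100 1647] [317.44444444 165.09289617]
scene [239 128  23  20 113] [247.39823009 138.19469027]
scene [350 134  27  26 119] [363.98319328 146.99159664]
scene [160 140  52  43 734] [185.12942779 159.1880109 ]
scene [238 162  20  49 736] [247.31929348 188.01766304]
scene [493 165  19  33 224] [505.05803571 180.3125
[... 940 characters left out ...]
119.30337079]
top [288 129  47  19 249] [307.42168675 138.65060241]
top [366 128  24  10  82] [376.56097561 132.93902439]
top [170 134  60  17 761] [198.12746386 141.45335085]
top [307 156  33  13 139] [321.37410072 160.60431655]
top [233 165  19  21 315] [242.47936508 174.89206349]
top [   40   210   472   174 37879] [246.2496634  280.38586024]
top [ 36 234  10 103 346] [ 40.63872832 287.53179191]
top [188 320  28  15 136] [201.67647059 325.99264706]
top [ 184  347  296   37 4000] [344.78425 374.4235 ]
top [176 357  19  10  65] [184.30769231 361.16923077]
top [196 358  24   9  74] [206.75675676 362.18918919]
top centre proj z30 (np.float64(257.0070472734517), np.float64(164.38160668701056))
```

Wanted: the bottle on the tray (top 242,174 / scene 247,188). Possible confusions: the olive bottle at the far left (scene 70,222) and the yellow cup (top 327,189). The white cups are at top (243,151) and (270,177), and the large white bowl off the tray is at (204,110). The tall nozzled bottle on the tray is confirmed in the crop. I push the rim at the right-front gap (tray angle 238°), anticlockwise.

apply_moves:
  targets:
    - [[0, 30, -30], 0, 0]
    - [[0, 40, -40], 0, 0]
    - [[0, 40, -40], 0, 0]
    - [[0, 40, -40], 0, 0]
    - [[0, 40, -40], 0, 0]
    - [[0, 40, -40], 0, 0]
    - [[0, 40, -40], 0, 0]
    - [[0, 40, -40], 0, 0]
    - [[0, 40, -40], 0, 0]
    - [[0, 30, -30], 0, 0]

```text
clock: 1.35
eef_pos: [457.3, -97.9, 227.5]
tool_rot: [-2.558, 1.567, 2.525]
force: [0.9, -1.1, 0.1]
width: 0.1
```

```bash
python3 -c "
from h import *
goto(238,170,150); print(np.round(status.read_state()['qpos'],2))"
```

```text
p [457.3 -97.9 227.5] zdir -68.7 target [472.9 -84.2 150. ] shift tool [77.5 19.7 -6.9] roll 53.3 F [ 0.9 -1.1  0.1] t 1.35
[ 0.16  0.38 -0.01  2.01  0.    0.76 -1.05]
```

apply_moves:
  targets:
    - [[0, 6, -2], 10, 0]
    - [[0, 6, -2], 10, 0]
    - [[10, 4, 0], 10, 0]
    - [[20, 0, 0], 10, 0]
    - [[20, 0, 0], 10, 0]
    - [[10, 0, 0], 3, 0]
    - [[0, 0, 0], 0, 0]

```text
clock: 2.22
eef_pos: [472.5, -84.2, 164.5]
tool_rot: [-1.639, 1.564, 2.5]
force: [0.6, -0.1, 0.1]
width: 0.0
```

```bash
python3 -c "
from h import *
goto(238,170,17); print(np.round(status.read_state()['qpos'],2))
for n in ('scene','top','wrist'):
    im,d=eyes.get_image(n); cv2.imwrite(f'pics/{n}1.png',im)
a=cv2.imread('pics/top1.png')[105:225,190:350];b=cv2.imread('pics/wrist1.png')
cv2.imwrite('pics/top1c.png',cv2.resize(a,None,fx=5,fy=5))
"
```

```text
p [472.5 -84.2 164.5] zdir -122.9 target [472.9 -84.2  17. ] shift tool [147.5   1.3  -0.2] roll -0.9 F [ 0.6 -0.1  0.1] t 2.225
[-0.03  0.5   0.22  2.05 -0.19  0.61 -1.83]
```

View pics/top1c.png

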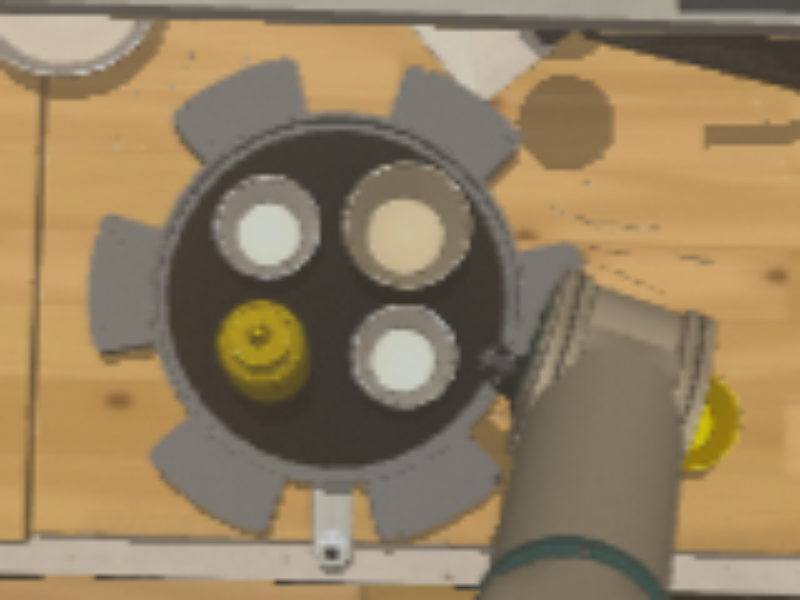

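View pics/wrist1.png

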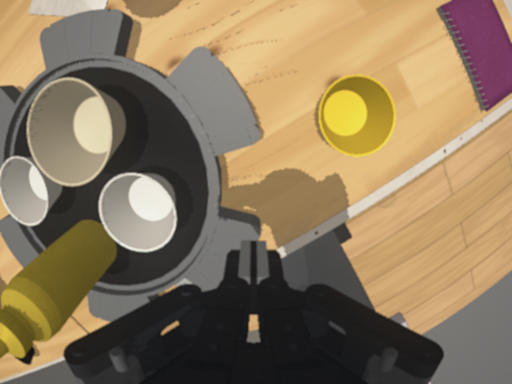

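View pics/scene1.png

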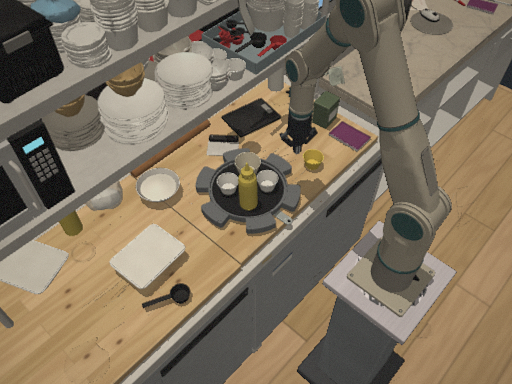

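```bash
python3 -c "
from h import *
p=eyes.camera_params('wrist');R=np.array(p['R']);c=-R.T@np.array(p['t']);s,e,_=pose();print(c,e,np.hypot(*(c[:2]-C)))
print({k:p[k] for k in ('fx','cx','cy')})
def wp(X):
    q=R@np.array(X)+np.array(p['t']);r=np.hypot(q[0],q[1]);t=np.arctan2(r,q[2]);return (p['cx']+q[0]/r*t*p['fx'],p['cy']+q[1]/r*t*p['fy'])
b=cv2.imread('pics/wrist1.png')
a=np.radians(238)
for z,col in((40,(0,0,255)),(17,(255,0,0))): 
    for dth in (-13,0,13):
      u,v=wp((C[0]+170*np.cos(a+np.radians(dth)),C[1]+170*np.sin(a+np.radians(dth)),z));print(z,dth,u,v);cv2.circle(b,(int(u),int(v)),4,col,-1)
print('tip',wp(e))
cv2.imwrite('pics/w1b.png',b)
"
```

```text
[ 542.86504285 -129.53685173  309.26894857] [473.41565963 -84.42045255 165.59253006] 190.60334378722786
{'fx': 297.3186396354542, 'cx': 253.14215437066838, 'cy': 195.35716927351677}
40 -13 249.45268339587994 222.8712415875809
40 0 253.31504669112286 185.96825941331892
40 13 247.9752868710478 146.1401135113353
17 -13 249.7343299469741 213.9762662257491
17 0 253.33702872914523 179.31269693170054
17 13 248.40397821063178 142.31208970088858
tip (np.float64(252.98297520495433), np.float64(252.1573763689774))
```

View pics/w1b.png

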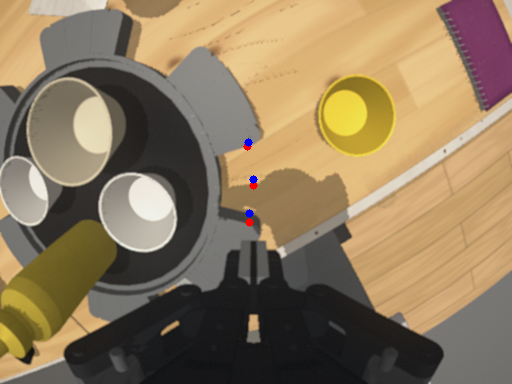

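apply_moves:
  targets:
    - [[30, 0, 0], 0, 0]
    - [[30, 0, 0], 0, 0]
    - [[30, 0, 0], 0, 0]
    - [[25, 0, 0], 0, 0]
    - [[15, 0, 0], 0, 0]
    - [[10, 0, 0], 0, 0]
    - [[3, 0, 0], 0, 0]

```text
clock: 3.25
eef_pos: [479.9, -84.9, 23.2]
tool_rot: [2.446, 1.559, 0.305]
force: [0.4, 0.1, 0.2]
width: -0.1
```

```bash
python3 -c "
from h import *
goto(238,170,18);goto(244,170,18);s,p,R=pose();print(R.round(2))
im,d=eyes.get_image('wrist'); cv2.imwrite('pics/wrist2.png',im)"
```

```text
p [479.9 -84.9  23.2] zdir -122.7 target [472.9 -84.2  18. ] shift tool [ 5.1 -6.3  3.2] roll -0.7 F [0.4 0.1 0.2] t 3.25
p [479.9 -84.9  23.2] zdir -122.7 target [488.5 -92.8  18. ] shift tool [ 5.3 11.5  2. ] roll -6.7 F [0.4 0.1 0.2] t 3.25
[[ 0.01  0.84 -0.54]
 [ 0.   -0.54 -0.84]
 [-1.    0.01 -0.01]]
```

View pics/wrist2.png

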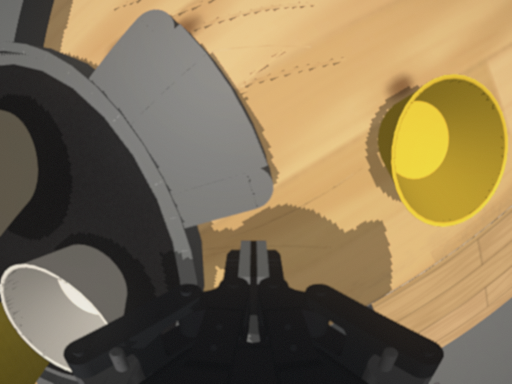

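apply_moves:
  targets:
    - [[4, 5, 2], -2, 0]
    - [[1, 6, 0], -2, 0]
    - [[0, 6, 0], -2, 0]
    - [[0, 6, 0], -2, 0]
    - [[0, 6, 0], -2, 0]
    - [[0, 6, 0], -2, 0]

```text
clock: 4.05
eef_pos: [511.8, -103.1, 19.5]
tool_rot: [2.249, 1.559, 0.333]
force: [-1.2, 1.2, 0.5]
width: -0.0
```

```bash
cat >> h.py <<'E'
def look(tag):
    s,p,R=pose();a=np.degrees(np.arctan2(p[1]-C[1],p[0]-C[0]))%360
    print('hand angle',round(a,1),'r',round(np.hypot(*(p[:2]-C)),1))
    goto(a,170,19)
    im,d=eyes.get_image('top');cv2.imwrite(f'pics/t{tag}.png',im)
    h=cv2.cvtColor(im,cv2.COLOR_BGR2HSV)
    V=[]
    for th in np.arange(0,360,.25):
        u,v=proj('top',(C[0]+163*np.cos(np.radians(th)),C[1]+163*np.sin(np.radians(th)),40))
        px=h[int(round(v)),int(round(u))];V.append(px[1]<50 and 60<px[2]<150)
    V=np.array(V);e=np.where(V!=np.roll(V,1))[0];print([(float(x/4),bool(V[x])) for x in e])
    m=cv2.inRange(h[160:215,215:310],(18,150,60),(35,255,255));
    k,l,st,ce=cv2.connectedComponentsWithStats(m)
    i=1+np.argmax(st[1:,4]);print('bottle px',st[i],ce[i]+[215,160])
    cv2.imwrite(f'pics/t{tag}c.png',cv2.resize(im[105:225,190:350],None,fx=5,fy=5,interpolation=cv2.INTER_CUBIC))
E
python3 -c "
from h import *
look('a')"
```

```text
hand angle 252.6 r 171.0
p [ 511.8 -103.1   19.5] zdir -109.8 target [ 512.1 -102.2   19. ] shift tool [ 0.5 -0.  -1. ] roll -2.3 F [-1.2  1.2  0.5] t 4.05
[(17.0, True), (50.5, False), (76.25, True), (111.0, False), (136.0, True), (170.5, False), (195.75, True), (231.5, False), (273.75, True), (290.0, False), (316.75, True), (350.5, False)]
bottle px [ 20   7  18  19 261] [243.4137931  175.57854406]
```

View pics/tac.png

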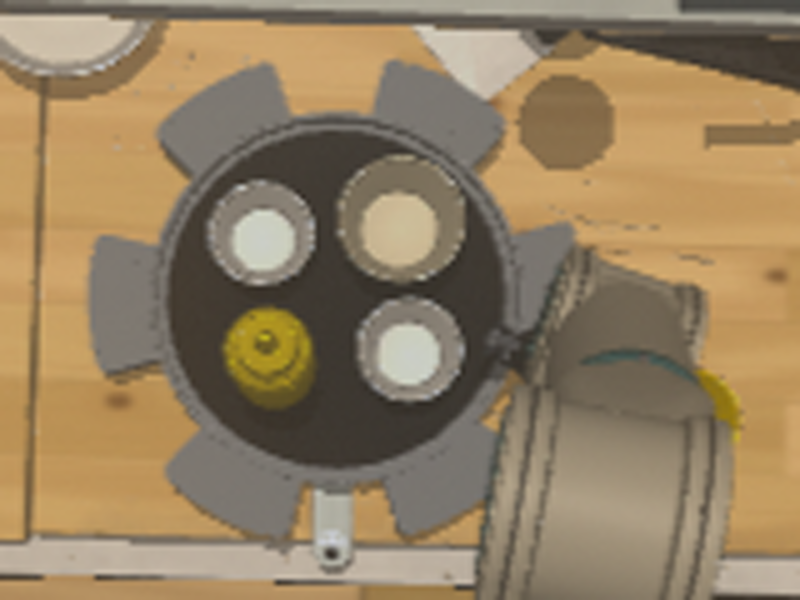

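apply_moves:
  targets:
    - [[0, 6, -0.5], -2.2, 0]
    - [[0, 6.5, -0.3], -2.2, 0]
    - [[0, 7, -0.3], -2.4, 0]
    - [[0, 7, -0.3], -2.4, 0]
    - [[0, 7, -0.3], -2.4, 0]
    - [[0, 7, -0.3], -2.4, 0]
    - [[0, 7, -0.3], -2.4, 0]
    - [[0, 7, -0.3], -2.4, 0]
    - [[0, 6, -0.3], -2.2, 0]
    - [[0, 5, -0.3], -2, 0]

```text
clock: 5.35
eef_pos: [581.2, -111.4, 20.0]
tool_rot: [1.737, 1.559, 0.251]
force: [-1.0, -0.2, -1.4]
width: 0.1
```

```bash
python3 -c "
from h import *
look('b')"
```

```text
hand angle 276.1 r 172.4
p [ 581.2 -111.4   20. ] zdir -85.1 target [ 581. -109.   19.] shift tool [ 1.  -0.1 -2.4] roll -1.2 F [-1.  -0.2 -1.4] t 5.35
[(13.0, False), (39.25, True), (73.75, False), (99.0, True), (134.0, False), (159.5, True), (192.75, False), (218.75, True), (253.75, False), (281.75, True), (285.75, False), (287.25, True), (288.5, False), (289.5, True), (313.25, False), (339.25, True)]
bottle px [ 27  11  17  19 259] [250.20849421 179.59459459]
```

View pics/tbc.png

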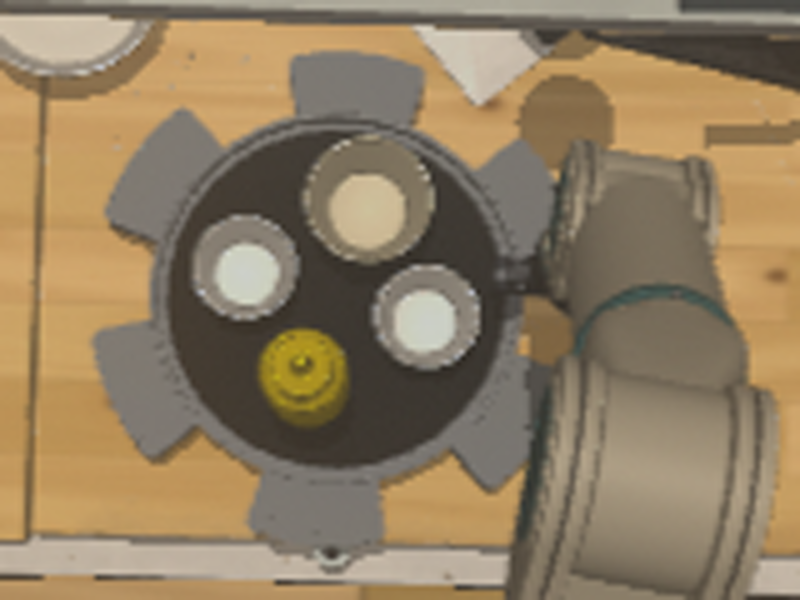

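```bash
cat >> h.py <<'E'
def bottle(tag,v='scene'):
    im,d=eyes.get_image('scene');cv2.imwrite(f'pics/s{tag}.png',im)
    cv2.imwrite(f'pics/s{tag}c.png',cv2.resize(im[135:245,180:340],None,fx=5,fy=5,interpolation=cv2.INTER_CUBIC))
    for n,I,(x0,y0,x1,y1) in (('scene',im,(195,150,300,225)),('top',cv2.imread(f'pics/t{tag}.png'),(225,140,290,200))):
        h=cv2.cvtColor(I,cv2.COLOR_BGR2HSV)[y0:y1,x0:x1]
        m=cv2.inRange(h,(18,130,40),(35,255,255));k,l,st,ce=cv2.connectedComponentsWithStats(m)
        i=1+np.argmax(st[1:,4]);ys,xs=np.where(l==i);print(n,st[i]+[x0,y0,0,0,0],'top px',xs[ys==ys.min()].mean()+x0,ys.min()+y0)
        # dark disc
        g=cv2.inRange(cv2.cvtColor(I,cv2.COLOR_BGR2HSV),(0,0,0),(180,255,72))
E
python3 -c "
from h import *
bottle('b')"
```

```text
scene [248 161  19  47 703] top px 257.0 161
top [242 171  18  19 276] top px 249.5 171
```

View pics/sbc.png

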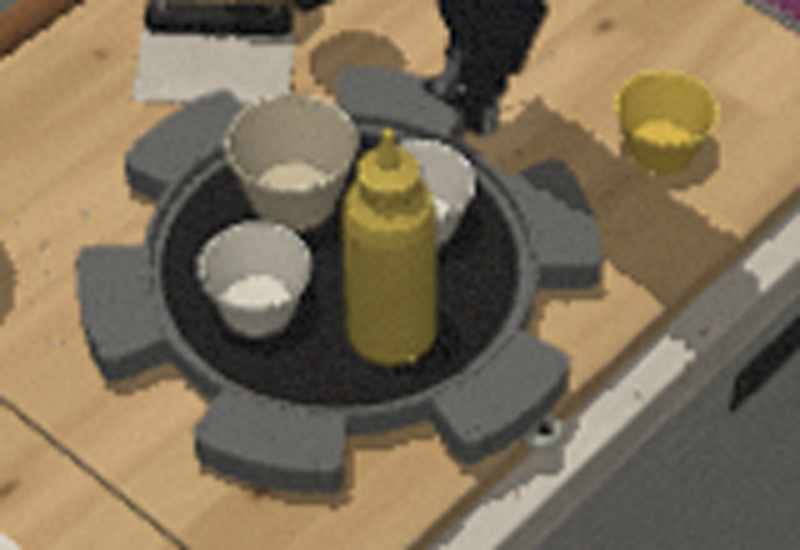

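```bash
python3 -c "
from h import *
def an(b): return b.round(1),np.hypot(b[0]-C[0],b[1]-C[1]).round(1),np.degrees(np.arctan2(b[1]-C[1],b[0]-C[0])).round(1)
for lab,t,s in (('0',(242.2,172.0),(246.8,163.2)),('b',(250.6,177.3),(257.6,161.2))):
    for z in (236,): print(lab,an(ray('top',*t,z)),an(ray('scene',*s,z)))
    A=[];B=[]
    for n,(u,v) in (('top',t),('scene',s)):
        p=eyes.camera_params(n);R=np.array(p['R']);T=np.array(p['t']);x=(u-p['cx'])/p['fx'];y=(v-p['cy'])/p['fy']
        A+=[R[0]-x*R[2],R[1]-y*R[2]];B+=[x*T[2]-T[0],y*T[2]-T[1]]
    print('tri',an(np.linalg.lstsq(np.array(A),np.array(B),rcond=None)[0]))
# base front point in scene: bottle bottom centre-ish
d=ray('top',256.2,215.4,6);print(an(d)); d=ray('scene',180+545/5,135+429/5,6);print(an(d))
print(proj('scene',(*C,236)),proj('top',(*C,236)))
"
```

```text
0 (array([513.1, 109. , 236. ]), np.float64(70.0), np.float64(135.5)) (array([514. , 115.1, 236. ]), np.float64(73.7), np.float64(131.6))
tri (array([515.3, 110.5, 230.9]), np.float64(69.5), np.float64(133.3))
b (array([496.4,  80.9, 236. ]), np.float64(69.8), np.float64(162.6)) (array([494.9,  85.9, 236. ]), np.float64(72.8), np.float64(159.2))
tri (array([497.6,  81.5, 230.4]), np.float64(68.9), np.float64(161.8))
(array([372. ,  57.7,   6. ]), np.float64(191.0), np.float64(-179.3))
(array([370.7,  60.2,   6. ]), np.float64(192.3), np.float64(179.9))
(np.float64(247.42947745243382), np.float64(146.26489666846658)) (np.float64(257.50907540363005), np.float64(157.33677565571946))
```

apply_moves:
  targets:
    - [[0, 5, -1], -2, 0]
    - [[0, 6, -0.5], -2.2, 0]
    - [[0, 6, -0.5], -2.2, 0]
    - [[0, 6, -0.5], -2.2, 0]
    - [[0, 6, -0.5], -2.2, 0]
    - [[0, 6, -0.5], -2.2, 0]
    - [[0, 5, -0.3], -2, 0]
    - [[0, 4, -0.3], -1.5, 0]
    - [[0, 3, -0.3], -1, 0]

```text
clock: 6.58
eef_pos: [629.8, -97.4, 21.0]
tool_rot: [1.223, 1.557, 0.061]
force: [-0.6, -1.3, 0.0]
width: 0.2
```

```bash
python3 -c "
from h import *
look('c');bottle('c')"
```

```text
hand angle 293.0 r 171.0
p [629.8 -97.4  21. ] zdir -66.6 target [629.4 -96.5  19. ] shift tool [ 2. -0. -1.] roll 0.4 F [-0.6 -1.3  0. ] t 6.575
[(31.25, False), (56.25, True), (91.0, False), (116.75, True), (150.5, False), (175.75, True), (210.25, False), (236.0, True), (269.75, False), (293.25, True), (294.25, False), (296.5, True), (297.25, False), (299.5, True), (300.25, False), (302.25, True), (330.5, False), (357.0, True)]
bottle px [ 33  12  17  19 255] [255.99215686 180.82352941]
scene [253 158  19  48 693] top px 262.5 158
top [247 172  18  19 272] top px 256.0 172
```

View pics/tcc.png

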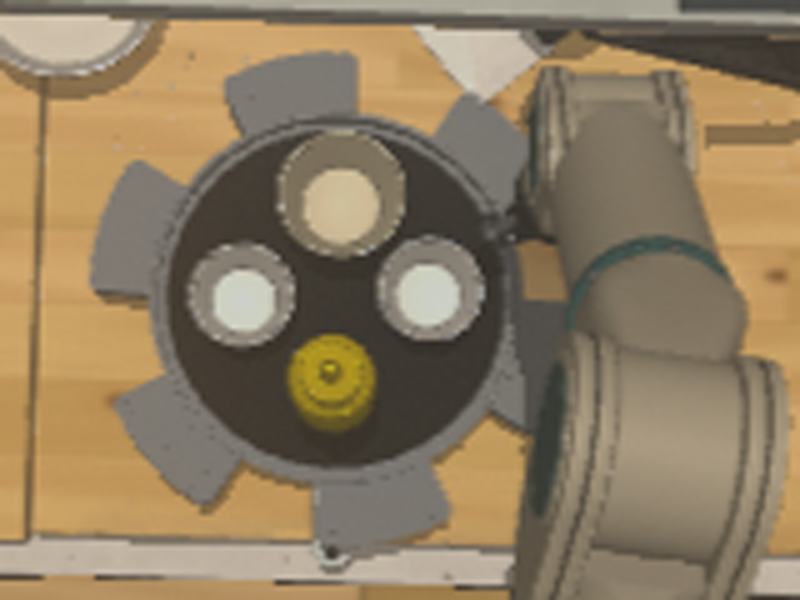

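View pics/scc.png

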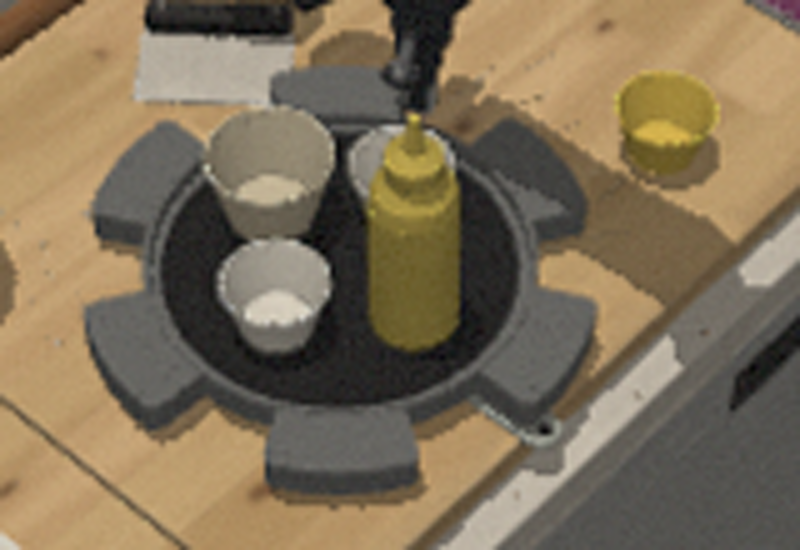

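```bash
cat >> h.py <<'E'
def an(b): return b.round(1),np.hypot(b[0]-C[0],b[1]-C[1]).round(1),np.degrees(np.arctan2(b[1]-C[1],b[0]-C[0])).round(1)
def tri(t,s):
    print(an(ray('top',*t,236)),an(ray('scene',*s,236)))
    A=[];B=[]
    for n,(u,v) in (('top',t),('scene',s)):
        p=eyes.camera_params(n);R=np.array(p['R']);T=np.array(p['t']);x=(u-p['cx'])/p['fx'];y=(v-p['cy'])/p['fy']
        A+=[R[0]-x*R[2],R[1]-y*R[2]];B+=[x*T[2]-T[0],y*T[2]-T[1]]
    print('tri',an(np.linalg.lstsq(np.array(A),np.array(B),rcond=None)[0]))
E
python3 -c "
from h import *
tri((256.2,179.2),(262.6,158.4))
# circle through tip tracks in top at z236
P=np.array([ray('top',*q,236)[:2] for q in ((242.2,172.0),(250.6,177.3),(256.2,179.2))]);print(P)
print('cups rim z77',an(ray('top',190+242/5,105+295/5,77)),an(ray('top',190+430/5,105+290/5,77)),'bowl',an(ray('top',190+341/5,105+192/5,94)))
"
```

```text
(array([490.6,  62.3, 236. ]), np.float64(72.4), np.float64(178.1)) (array([491.4,  66.4, 236. ]), np.float64(71.9), np.float64(174.9))
tri (array([492.1,  63.3, 232.8]), np.float64(71.0), np.float64(177.4))
[[513.06100718 108.99990419]
 [496.35259066  80.90379256]
 [490.60472763  62.33964967]]
cups rim z77 (array([557.1, 128.1,  77. ]), np.float64(68.4), np.float64(94.9)) (array([564.7,  -8.9,  77. ]), np.float64(69.0), np.float64(-88.6)) bowl (array([632.2,  58.1,  94. ]), np.float64(69.3), np.float64(-1.6))
```

apply_moves:
  targets:
    - [[1, 3, -0.5], -1, 0]
    - [[0, 3, 0], -1, 0]
    - [[0, 2, 0], -0.5, 0]
    - [[0, 0, 0], 0, 0]

```text
clock: 7.18
eef_pos: [637.3, -93.0, 20.1]
tool_rot: [1.209, 1.557, 0.093]
force: [0.6, -0.6, 0.3]
width: 0.1
```

```bash
python3 -c "
from h import *
look('d');bottle('d')"
```

```text
hand angle 295.9 r 170.1
p [637.3 -93.   20.1] zdir -63.9 target [637.3 -92.9  19. ] shift tool [ 1.1 -0.  -0.1] roll 0.2 F [ 0.6 -0.6  0.3] t 7.175
[(34.0, False), (58.75, True), (93.5, False), (119.75, True), (153.25, False), (178.5, True), (212.75, False), (239.25, True), (273.75, False), (296.5, True), (297.25, False), (299.5, True), (300.25, False), (302.25, True), (303.25, False), (304.75, True), (333.5, False), (359.75, True)]
bottle px [ 34  12  17  19 256] [256.921875   180.81640625]
scene [254 158  19  47 689] top px 263.5 158
top [248 172  18  19 272] top px 257.0 172
```

View pics/tdc.png

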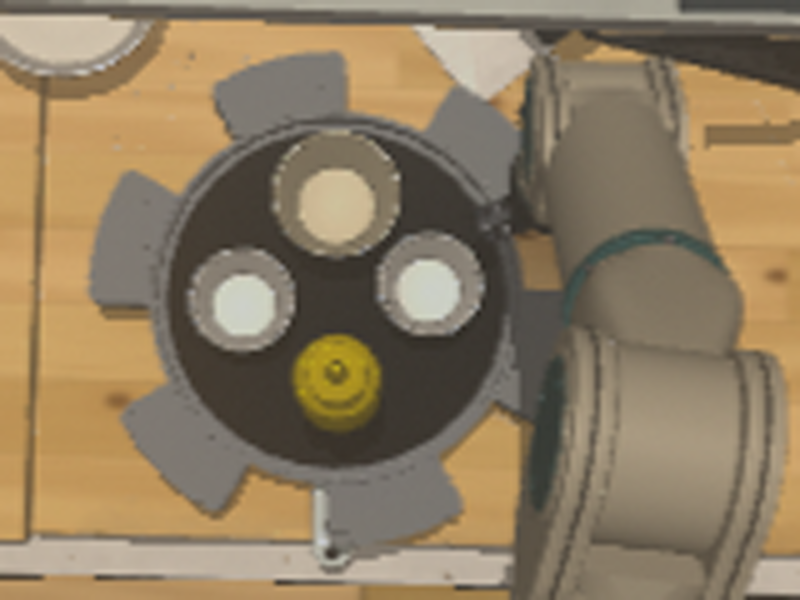

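View pics/sdc.png

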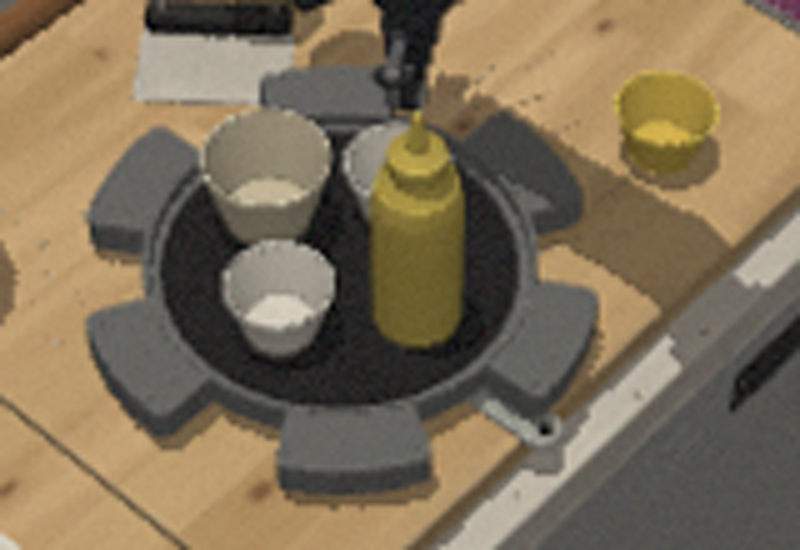

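apply_moves:
  targets:
    - [[0, -8, 0], 0, 0]
    - [[0, -10, 0], 0, 0]
    - [[-15, 0, 0], 0, 0]
    - [[-30, 0, 0], 0, 0]
    - [[-40, 0, 0], 0, 0]
    - [[-40, 0, 0], 0, 0]
    - [[-40, 0, 0], 0, 0]
    - [[0, 0, 40], 0, 0]
    - [[0, 0, 50], 0, 0]
    - [[0, 0, 50], 0, 0]

```text
clock: 8.52
eef_pos: [675.5, -221.3, 200.4]
tool_rot: [1.97, 1.558, 0.861]
force: [-35.6, 7.4, -1.3]
width: 0.2
```

apply_moves:
  targets:
    - [[0, -30, 30], 0, 0]
    - [[0, -40, 40], 0, 0]
    - [[0, -40, 40], 0, 0]
    - [[0, -20, 20], 0, 0]
    - [[0, 0, 0], 0, 0]
    - [[0, 0, 0], 0, 0]

```text
clock: 9.28
eef_pos: [613.7, -403.4, 203.1]
tool_rot: [1.757, 1.557, 0.643]
force: [0.0, -0.0, 0.7]
width: -0.1
```

```bash
python3 -c "
from h import *
look('e');bottle('e')"
```

```text
hand angle 276.2 r 466.1
p [ 613.7 -403.4  203.1] zdir -63.8 target [ 581.5 -109.    19. ] shift tool [ 186.1   98.5 -277.9] roll 19.9 F [ 0.  -0.   0.7] t 9.275
[(34.0, False), (58.75, True), (93.5, False), (119.75, True), (153.25, False), (178.5, True), (212.75, False), (239.25, True), (273.75, False), (298.75, True), (333.5, False), (359.75, True)]
bottle px [ 34  12  17  19 256] [256.87890625 180.76953125]
scene [254 157  19  48 688] top px 263.0 157
top [248 172  18  19 272] top px 257.0 172
```

View pics/tec.png

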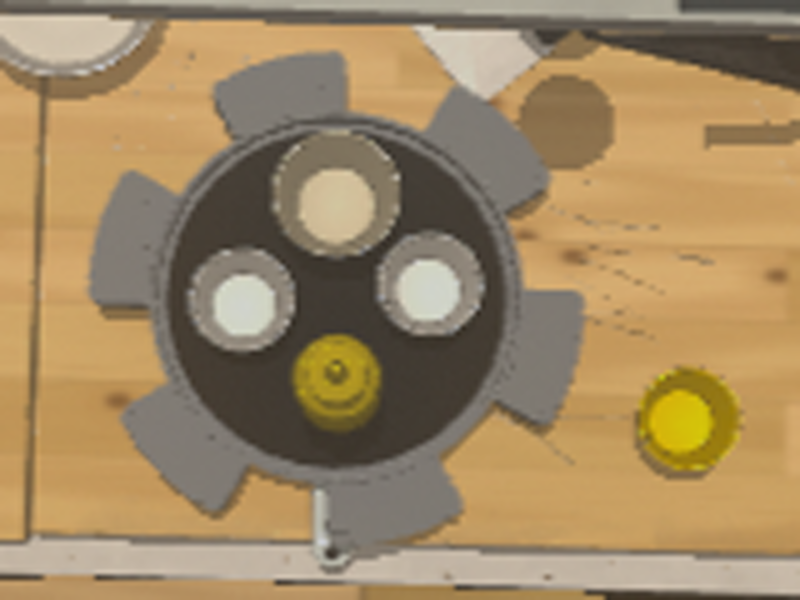

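View pics/se.png

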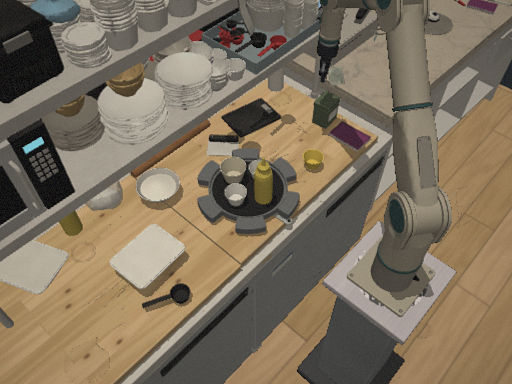

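The move ended with 35.6 N on the tool in −x, so the hand probably brushed something near the shelf. I'll check that nothing was displaced before handing in.

```bash
python3 -c "
from h import *
for n,a,b in (('top','top0','te'),('scene','scene0','se')):
    A=cv2.imread(f'pics/{a}.png');B=cv2.imread(f'pics/{b}.png')
    m=(cv2.absdiff(cv2.GaussianBlur(A,(3,3),0),cv2.GaussianBlur(B,(3,3),0)).max(2)>30).astype(np.uint8)*255
    o=B.copy();o[m>0]=(0,0,255);cv2.imwrite(f'pics/diff_{n}.png',o)
tri((190+336.5/5,105+371/5),(263.5,158))
s=status.read_state();print(s['force'],s['clock'],s['qd'])
im,d=eyes.get_image('wrist');cv2.imwrite('pics/we.png',im)
"
```

```text
(array([490.7,  58.7, 236. ]), np.float64(72.3), np.float64(-179.0)) (array([490.5,  63.1, 236. ]), np.float64(72.6), np.float64(177.5))
tri (array([492. ,  59.5, 231.8]), np.float64(71.0), np.float64(-179.6))
[0.77338885 0.34035737 0.74861312] 9.375 [-0.00707672  0.00571343 -0.00116096 -0.00103117  0.00077849  0.00088621
  0.0021319 ]
```

View pics/diff_top.png

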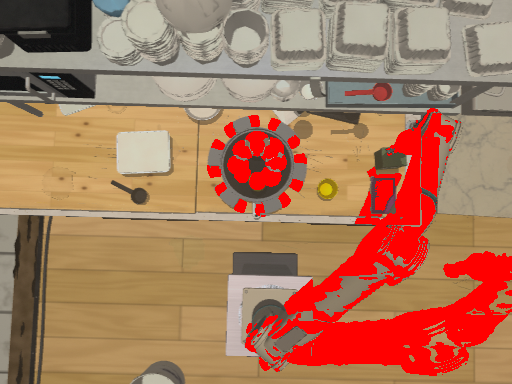

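View pics/diff_scene.png

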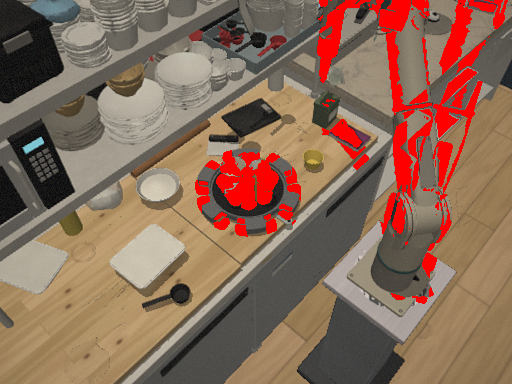

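View pics/we.png

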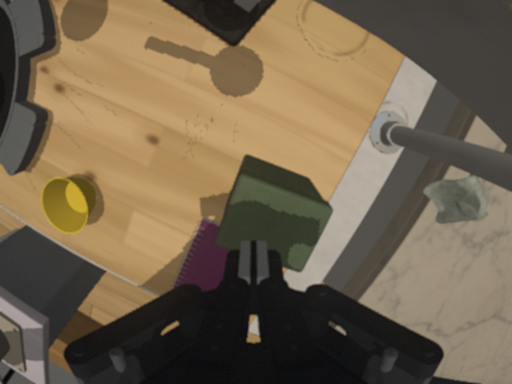

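```bash
python3 -c "
from h import *
print(ctrl.finish_job())"
```

```text
the job is handed in; nothing more can be done
None
```

The sauce bottle now stands at the front, in line with the tongue, and the job is handed in after about 9.4 s of robot time. With the fingers shut, I pushed a lobe anticlockwise from the right-front gap and turned the tray about 47° in small, steady steps. I then backed the fingers off the lobe, lifted them straight up out of the gap and took the hand clear to the right.

**Alignment:** The two cameras together put the bottle at 180.4°, and the tongue is at about 180.3°. The single views differ a little: the top camera gives 181.0° and the scene camera 177.5°.

**Tray and surroundings:** The bottle, the bowl and both cups are upright on the tray, and the tray did not move as the hand withdrew. Comparing pictures from before and after shows changes only at the tray and the robot, plus patches over the order pad and tea tin that I took to be the arm and its shadow. The final force reading was about 1 N.

**One thing went wrong:** While the hand was withdrawing, one reading showed about 36 N on the tool, near x 675, y −221, z 200 mm. It probably brushed the shelf. That is under the 40 N limit, but I only have readings at the end of each move, so the peak could have been higher. I saw nothing displaced by it.

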